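# Tighten the turnbuckle press on the wing-rib block

### The job

Two glue presses stand on the model-building bench. On the one that has the block of wing ribs between its jaws, swing the bar of the turnbuckle sleeve over, from the robot's side to the far side, until it stops and both jaws hold the ribs tight; then let go. Leave the bar of the empty press as it is.

Things in the scene. Friction and masses are not known exactly. Their poses are not given: they have to be found in the camera images.
- press: Glue press bolted to the bench, the one with ribs in it. Grey base 220 (x) by 150 (y) by 18 mm high; origin: centre of its underside. Two rubber-faced wooden jaws, 200 mm long in x, 22 thick, tops 63 mm above the bench, slide along y. Between them, along y, lies the turnbuckle: a steel sleeve, 24 mm dia., 44 long, axis at x = -55 mm, 48 mm above the bench; ribs in the +x half.
- sleeve (a joint): Turn of that sleeve, rad. From its middle stands a steel bar, 8 mm dia., with a black 20 mm ball, centre 75 mm from the axis. At 0 the bar leans 0.75 rad from upright to the press's -x (robot side); 0.75: upright; 1.5: leans 0.75 to +x, at its stop. Each jaw moves in 5 mm per rad; their springy faces meet the ribs at 1.2. Starts at 0 to 0.25. Push: 3 to 9 N; stays where left.
- ribs: Loose block of ten wooden wing ribs face to face: 110 mm long (its x), 70 mm across the stack (its y), 24 mm high; origin: centre of its underside. Lies on the press's base between the jaws, centre about 40 mm from the press's origin on the +x side, 1 to 10 mm free at each jaw.
- spare_sleeve (a joint): Turn of the sleeve of the second press, rad. That press is alike in every way but empty; same meaning and start range. To be left as it is.
Things that resemble listed ones, but are neither listed nor needed, are in the scene too. There is more than one size of the ribs; the job needs the largest.

How it is judged:
At the end, for the whole second after the job is handed in: The sleeve of the press with the ribs is turned over to its stop (beyond 1.3 of 1.5 rad); the jaws grip the ribs (over 3 N), which rest flat on the base (lift under 8 mm, tilt under 0.1 rad), centred within 4 mm across and 20 to 60 mm along x from the press's origin (value of joint sleeve above 1.3 rad and contact force between press and ribs above 3 N and y of ribs in the frame of press between -0.004 and 0.004 m and x of ribs in the frame of press between 0.02 and 0.06 m and z of ribs in the frame of press below 0.026 m and angle between ribs's own z axis and vertical below 0.1 rad and linear speed of ribs below 0.02 m/s); the robot touches nothing.
It fails at once if the bar of the empty press is turned (sleeve beyond 0.4 rad) (value of joint spare_sleeve above 0.4 rad).
It also fails if it takes over 35 s, if anything falls off the work surface, if the arm or the gripper's body presses on something with over 40 N, if the wrist force passes 120 N, or if a joint passes its speed limit or range.

### The arm

A 6-joint arm with a two-finger parallel gripper is mounted at the origin on the work surface. World frame = base frame: x ahead of the robot, y to its left, z up, the work surface at z = 0. Lengths are in m, angles in rad, forces in N, time in s.
With the tool pointing down it reaches from about 0.425 to 0.95 m from the base axis. Payload 3.5 kg.
Tool frame: the origin (TCP) lies at the very end of the fingers, on their centre line; the grasp point (between the pads) lies ctrl.grip_point_offset behind it (ctrl.grip_point_offset is the distance from the TCP to the grasp point, in m); z points along the fingers, y is the direction in which the jaws open and shut (so a half turn about z gives the same grasp; the last joint's range is limited). The gripper opens to 85 mm and grips with 20 to 120 N. Pads are 22 mm wide; open, the fingers measure 114 mm over their backs; the gripper's body (76 mm by 85 mm) begins 54 mm behind the grasp point. The pads swing forward as they close: fully open they stand 13 mm farther back than shut.
Start: joints at [1.165, 0.286, 1.577, -0, 1.279, -0.15], TCP at [0.171, 0.653, 0.231] pointing down, gripper open.
Joint ranges: [-2.77, 2.77], [-0.9, 2.22], [0.21, 2.48], [-1.53, 4.67], [0.24, 2.81], [-2.84, 2.84]. Speed limits (rad/s): [2.79, 2.79, 3.14, 3.14, 3.14, 3.14].

### API

Orientations are given as a unit quaternion [x, y, z, w].
In Python, from plant import telemetry, imaging, ticket, finder, ctrl gives the robot as it stands. The module is installed in compiled form; this text tells all that it offers.
- The arm moves only by the shell command python3 -m crank 'ROWS' [FORCE]. ROWS is JSON, a list of rows, each a list of 7 numbers: the shift along the tool's x, y, z scaled (see below), then the turn, a rotation vector about the tool's x, y, z scaled (see below), then the opening, from 0 (shut) to 1 (fully open). A call has 1 to 12 rows; each row is the pose to reach, as a shift and turn from the pose commanded when the call began, along the tool's axes at that moment; what a row does not reach only later rows make up. The controller multiplies each number of a shift by 0.15 m and each number of a turn by 90 degrees. A row lasts 1/10 s, in which the tool goes at most 50 mm and 8.59 degrees, less where a joint would pass 70% of its speed; a pose out of reach is approached as far as the arm can. A call with a number of a shift or a turn outside -1 to 1 is refused whole. A call with a gripper value outside its range is refused whole. The fingers move at their own pace and stop on an object; FORCE is the grip in N (left out, the last holds). Time passes only in rows, so rows that repeat a pose let the fingers close. It gives the time, the measured TCP pose, the force and the opening at its end, in the units of the state.
- telemetry.get_state(): the state, without advancing time (a new reading comes with each control period).
- imaging.read_camera(name): name is "side" or "top" or "wrist"; returns a dict with "pixels" (480x640x3 uint8, red, green, blue), "vfov" (degrees; the focal length in pixels is half the picture's height over the tangent of half this angle, whatever the lens; pixels are square), "cx", "cy" (the principal point, pixels), "rvec" (rotation vector, rad) and "tvec" (3), from world to camera coordinates, as OpenCV has them. Camera axes: x right, y down, z forward; pixel columns grow to the right and rows downward; lengths in m; the calibration is good to about 2 mm. The wrist camera is an equidistant fisheye: a pixel r from the principal point sees the ray r / f radians off the axis. A picture is of the moment at which its call begins. There is no depth.
- ticket.sign_off(): hands the job in, once; it reports no verdict.
Trained networks look in a picture, given as the dict that the camera call returned (one of the last four; its "shot" number tells which), for a name from the list of things; names that differ only in an ending like _2 or _b are one class to them, and where a whole thing is asked for, a point or a joint stands for the part that bears it (a point fixed in the world has none). Each returns a list of dicts, best first, with "confidence" (0 to 1); they miss things now and then, are a little off and sometimes report something else, mostly with a low value. They report only what shows in the picture. A call takes as long as a camera call. They do not tell look-alikes from the thing itself.
- finder.masks_of(label, picture): "pixels" (480x640 bool, what is visible of it) and "extent" ([left, top, right, bottom] in pixels, round what is visible of it).
- finder.pinpoint(label, picture): "location" ([row, column] in pixels: a listed point, or the origin of a listed thing).
The state is a dict: "time": time; "qpos": joint angles; "dq": joint speeds; "joint_efforts": joint torques, N m; "eef_pos": TCP position; "tcp_rot": TCP orientation; "contact_force": force on the tool from outside, world axes, zero at the start; "wrist_torque": the same for the moment, N m; "opening": opening from 0.0 (shut) to 1.0 (fully open).
Only numpy, scipy, OpenCV 4.12 (cv2) and the standard library are available. Lean on these libraries where they do the work, as an engineer would, in place of code of your own. Each camera call takes 0.05 s, during which the arm holds its last target.

## Working session

There is one attempt and no reset: what is moved stays moved. The work goes in short steps, Python scripts to look and compute and a shell command to move; the robot and the scene stay as the last step left them, time stands still between calls to the robot, and variables do not carry over. Pictures are saved under pics/ and viewed, and the job is handed in when it is done.

```bash
mkdir -p pics; python3 - <<'E'
from plant import telemetry, imaging, ticket, finder, ctrl
import cv2
print(telemetry.get_state(), ctrl.grip_point_offset)
for n in ("side","top"):
    p=imaging.read_camera(n)
    print(n,p["vfov"],p["cx"],p["cy"],p["rvec"],p["tvec"])
    cv2.imwrite(f"pics/{n}0.png",p["pixels"][:,:,::-1])
    for l in ("press","sleeve","ribs","spare_sleeve"):
        for r in finder.pinpoint(l,p): print(n,l,r["location"],r["confidence"])
        for r in finder.masks_of(l,p): print(n,l,'mask',r["extent"],r["confidence"])
E
```

```text
{'time': 0.0, 'qpos': array([ 1.16500853e+00,  2.87165878e-01,  1.57819077e+00, -1.18973303e-05,
        1.27860037e+00, -1.50047637e-01]), 'dq': array([ 0.00099845, -0.00034546,  0.00046483,  0.00019425,  0.0013097 ,
       -0.00019968]), 'joint_efforts': array([-9.02037991e-04, -4.05973184e+01, -2.92632347e+01, -1.71368324e-04,
        5.79935586e-03, -3.41493660e-06]), 'eef_pos': array([0.17048949, 0.65242873, 0.22993959]), 'tcp_rot': array([ 1.27520110e-01,  9.91835281e-01, -1.13838186e-03, -3.18860007e-04]), 'contact_force': array([-0.14311695,  0.65882542, -1.09181   ]), 'wrist_torque': array([-0.01214884,  0.01118269, -0.0096441 ]), 'opening': 1.000629381818114} 0.0187
side 52.67632987623681 320.9230197729164 237.38399671005834 [ 2.24342191 -0.14453327  0.04599653] [-0.65935218  0.11090785  0.77693225]
side press [342.4, 270.0] 0.57
side press mask [183.0, 282.1, 352.6, 391.6] 0.68Traceback (most recent call last):
  File "<stdin>", line 9, in <module>
ValueError: it knows: press, ribs
```

```bash
cat > h.py <<'E'
from plant import telemetry, imaging, ticket, finder, ctrl
import cv2, numpy as np
def K(p):
    f=240/np.tan(np.radians(p["vfov"]/2)); return np.array([[f,0,p["cx"]],[0,f,p["cy"]],[0,0,1.]])
def back(p,row,col,z):
    R=cv2.Rodrigues(np.array(p["rvec"]))[0]; t=np.array(p["tvec"])
    d=R.T@np.linalg.inv(K(p))@[col,row,1]; c=-R.T@t
    return c+d*(z-c[2])/d[2]
def proj(p,X):
    return cv2.projectPoints(np.array(X,float).reshape(-1,3),np.array(p["rvec"]),np.array(p["tvec"]),K(p),None)[0][:,0]
E
python3 - <<'E'
from h import *
for n in ("side","top"):
    p=imaging.read_camera(n)
    print(n,p["vfov"],p["rvec"],p["tvec"])
    cv2.imwrite(f"pics/{n}1.png",p["pixels"][:,:,::-1])
    for l,z in (("press",0),("ribs",.018)):
        for r in finder.pinpoint(l,p): print(n,l,r["location"],r["confidence"],back(p,*r["location"],z))
        for r in finder.masks_of(l,p): print(n,l,'mask',r["extent"],r["confidence"])
    for m in ("sleeve","spare_sleeve"):
      try:
        for r in finder.masks_of(m,p): print(n,m,'mask',r["extent"],r["confidence"])
      except Exception as e: print(e)
E
```

```text
side 52.67632987623681 [ 2.24342191 -0.14453327  0.04599653] [-0.65935218  0.11090785  0.77693225]
side press [341.8, 271.2] 0.77 [ 0.57293309 -0.14907615  0.        ]
side press mask [183.9, 282.3, 352.4, 390.1] 0.87
side ribs [362.5, 426.5] 0.89 [ 0.78061204 -0.22736109  0.018     ]
side ribs [269.2, 282.5] 0.88 [ 0.5986139  -0.01425085  0.018     ]
side ribs [336.6, 301.5] 0.6 [ 0.61718217 -0.16034935  0.018     ]
side ribs mask [258.9, 306.2, 338.8, 337.1] 0.73
side ribs mask [261.3, 249.6, 304.5, 281.3] 0.59
side ribs mask [398.9, 337.8, 458.9, 378.1] 0.56
side sleeve mask [188.9, 281.8, 238.1, 339.5] 0.7
side spare_sleeve mask [232.0, 169.1, 274.8, 200.6] 0.72
top 52.35593724548605 [ 2.18073757 -2.17644284  0.09805935] [0.00726148 0.6544826  0.71875732]
top press [286.6, 423.4] 0.74 [ 0.58119946 -0.1520569   0.        ]
top press mask [372.5, 214.0, 476.8, 367.5] 0.59
top ribs [271.9, 324.3] 0.77 [0.60369337 0.00434662 0.018     ]
top ribs [154.6, 457.5] 0.64 [ 0.78864153 -0.20542815  0.018     ]
top ribs [261.5, 430.9] 0.56 [ 0.62005396 -0.16049531  0.018     ]
top ribs mask [406.4, 226.3, 454.3, 299.6] 0.86
top ribs mask [296.5, 246.6, 354.9, 297.3] 0.61
top sleeve mask [415.1, 318.9, 446.3, 369.1] 0.71
top spare_sleeve mask [194.6, 276.3, 229.9, 330.2] 0.57
```

View pics/side0.png

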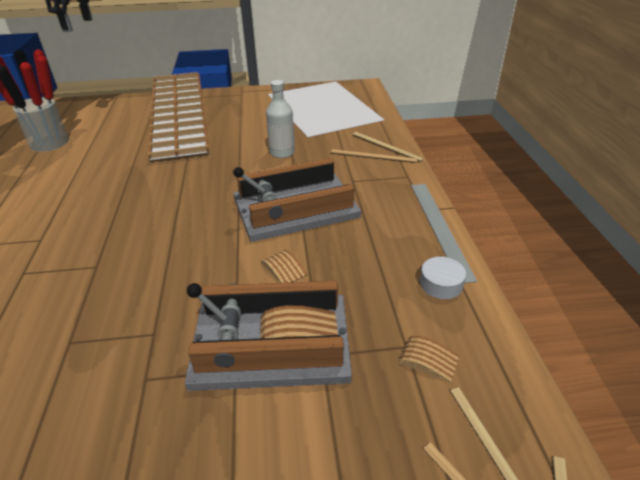

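View pics/top1.png

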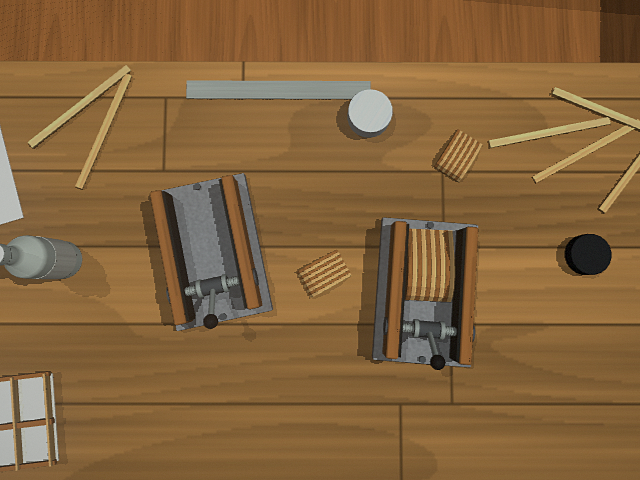

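The side and top pictures show these look-alikes:

| Thing | Top pixel (col, row) | Side pixel (col, row) |
|---|---|---|
| Press with ribs | (425,290) | (270,340) |
| Empty press | (210,255) | (295,200) |
| Loose small rib block | (323,274) | (284,267) |
| Loose small rib block | (458,155) | (430,358) |

The target is the press at top (425,290), because it has the large block between its jaws. Its ball is at top (437,362) and side (194,290). Next I'll measure it and check it in a crop.

```bash
python3 - <<'E'
from h import *
P={}
for n in ("side","top"):
    P[n]=p=imaging.read_camera(n)
    im=p["pixels"]; g=im.max(2)
    x0,y0,x1,y1=(405,310,475,380) if n=="top" else (180,275,245,345)
    m=np.zeros_like(g); m[y0:y1,x0:x1]=(g[y0:y1,x0:x1]<45)
    k,l,s,c=cv2.connectedComponentsWithStats(m)
    print(n,[(s[i].tolist(),c[i].round(1).tolist()) for i in range(1,k) if s[i][4]>20])
p=P["top"]
for a,b in [(384,218),(478,225),(472,367),(374,360)]: print(back(p,b,a,.018))
s=P["side"]
for a,b in [(187,384),(350,380)]: print('side',back(s,b,a,.0))
c=p["pixels"][200:390,350:500]; cv2.imwrite("pics/c_top.png",cv2.resize(c,None,fx=3,fy=3,interpolation=2)[:,:,::-1])
c=s["pixels"][260:400,170:370]; cv2.imwrite("pics/c_side.png",cv2.resize(c,None,fx=3.5,fy=3.5,interpolation=2)[:,:,::-1])
E
```

```text
side [([188, 284, 13, 13, 137], [193.8, 290.2]), ([207, 295, 38, 18, 310], [228.4, 300.5]), ([204, 305, 10, 10, 43], [208.2, 311.0])]
top [([449, 310, 13, 53, 454], [455.3, 335.3]), ([430, 355, 16, 15, 177], [437.4, 361.7])]
[ 0.68766743 -0.08855806  0.018     ]
[ 0.67701647 -0.23488834  0.018     ]
[ 0.46001796 -0.22013896  0.018     ]
[ 0.47026781 -0.07134963  0.018     ]
side [ 0.45691369 -0.20587385  0.        ]
side [ 0.67619767 -0.22868513  0.        ]
```

View pics/c_top.png

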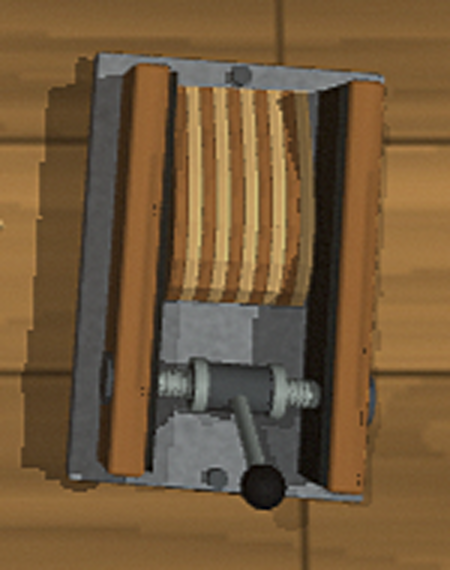

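View pics/c_side.png

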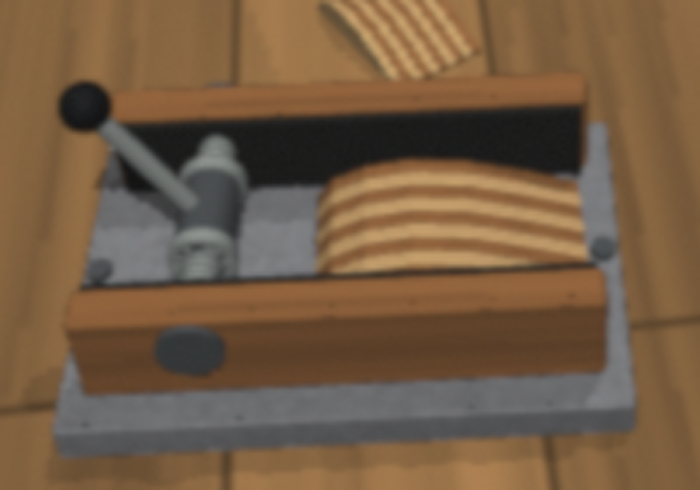

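```bash
python3 - <<'E'
from h import *
from scipy.spatial.transform import Rotation as Ro
s=imaging.read_camera("side");p=imaging.read_camera("top")
def PM(q): return K(q)@np.c_[cv2.Rodrigues(np.array(q["rvec"]))[0],np.array(q["tvec"])]
X=cv2.triangulatePoints(PM(s),PM(p),np.array([[193.8],[290.2]]),np.array([[437.4],[361.7]]));X=(X[:3]/X[3])[:,0]
print("ball",X,proj(s,X),proj(p,X))
C=np.array([.5737,-.1537,0]);yaw=np.arctan2(-.0155,.2170);a=np.array([np.cos(yaw),np.sin(yaw),0]);b=np.array([-a[1],a[0],0])
print("yaw",yaw,"ball in press",(X-C)@a,(X-C)@b,"theta",.75-np.arctan2(-.055-(X-C)@a,X[2]-.048), np.hypot(-.055-(X-C)@a,X[2]-.048))
st=telemetry.get_state();R=Ro.from_quat(st["tcp_rot"]);print(R.as_matrix().round(4))
# desired: tool y along +b , z down
Rd=Ro.from_matrix(np.c_[-a,b,[0,0,-1]]); print("turn/90",(R.inv()*Rd).as_rotvec()/(np.pi/2))
for nm,d in (("above",(-.148,0,.2)),("behind",(-.148,0,.092))):
    T=C+a*d[0]+b*((X-C)@b)+[0,0,d[2]]
    print(nm,T,np.hypot(*T[:2]),"shift/.15",R.inv().apply(T-st["eef_pos"])/.15)
E
```

```text
ball [ 0.48244022 -0.14494525  0.11444458] [[194.58815469 290.20184919]] [[437.46148851 362.46115443]]
yaw -0.07130746478529032 ball in press -0.09165160873502584 0.002230514529163911 theta 0.2459202574679511 0.0758829572920345
[[-0.9675  0.253   0.    ]
 [ 0.253   0.9675  0.    ]
 [-0.      0.     -1.    ]]
turn/90 [ 1.73712938e-05  9.77266401e-06 -1.17441767e-01]
above [ 0.42623503 -0.14093059  0.2       ] 0.44892954028050286 shift/.15 [-2.98702794 -4.68997104  0.20891975]
behind [ 0.42623503 -0.14093059  0.092     ] 0.44892954028050286 shift/.15 [-2.98701875 -4.68999159  0.92891975]
```

```bash
python3 -m crank '[[-0.813,-0.476,0,0,0,-0.117,0],[-0.813,-0.476,0,0,0,-0.117,0],[-0.813,-0.476,0,0,0,-0.117,0],[-0.813,-0.476,0,0,0,-0.117,0]]' 30; python3 - <<'E'
from h import *
C=np.array([.5737,-.1537]);yaw=-.0713;a=np.array([np.cos(yaw),np.sin(yaw)]);b=np.array([-a[1],a[0]])
s=telemetry.get_state();t=np.array([.47,.2])-s["eef_pos"][:2];print(-t@a/.15,t@b/.15)
E
```

```text
time: 1.45
eef_pos: [0.2739, 0.5503, 0.2314]
tcp_rot: [0.038, 0.999, -0.001, 0.001]
contact_force: [-0.9, 0.2, -0.3]
opening: 0.337
-1.4703852258428673 -2.2360915896541207
```

```bash
python3 -m crank '[[-0.74,-1,0,0,0,0,0],[-0.74,-1,0,0,0,0,0],[-0.74,-1,0,0,0,0,0],[-0.74,-1,0,0,0,0,0]]' 
python3 -m crank '[[-0.74,-1,0,0,0,0,0],[-0.74,-1,0,0,0,0,0],[-0.74,-1,0,0,0,0,0],[-0.74,-1,0,0,0,0,0]]' 
python3 -m crank '[[0,-1,0,0,0,0,0],[0,-1,0,0,0,0,0],[0,-1,0,0,0,0,0],[0,-1,0,0,0,0,0]]' 
 python3 - <<'E'
from h import *
C=np.array([.5737,-.1537]);yaw=-.0713;a=np.array([np.cos(yaw),np.sin(yaw)]);b=np.array([-a[1],a[0]])
s=telemetry.get_state();t=s["eef_pos"][:2]-C;print("tcp in press",t@a,t@b,s["eef_pos"],s["tcp_rot"])
E
```

```text
time: 1.85
eef_pos: [0.3714, 0.3939, 0.2316]
tcp_rot: [0.036, 0.999, 0.0, 0.0]
contact_force: [0.3, -0.0, 0.4]
opening: -0.006
time: 2.25
eef_pos: [0.4716, 0.2361, 0.2318]
tcp_rot: [0.036, 0.999, 0.0, 0.001]
contact_force: [0.4, 0.4, -0.5]
opening: -0.002
time: 2.65
eef_pos: [0.4598, 0.0841, 0.2316]
tcp_rot: [0.039, 0.999, -0.001, 0.0]
contact_force: [-0.6, 0.1, 0.2]
opening: -0.001
tcp in press -0.1305008943551056 0.22906846785165697 [0.45984943 0.08408329 0.23164615] [ 3.93652291e-02  9.99224544e-01 -7.09788111e-04  4.30299998e-04]
```

```bash
python3 -m crank '[[0,-0.76,0,0,0,0,0],[0,-0.76,0,0,0,0,0],[0,-0.76,0,0,0,0,0]]' 
python3 -m crank '[[0.02,-0.76,0,0,0,0,0],[0.02,-0.76,0,0,0,0,0],[0.02,-0.76,0,0,0,0,0],[0.02,-0.76,0.5,0,0,0,0],[0.02,-0.76,0.89,0,0,0,0],[0.02,-0.76,0.89,0,0,0,0]]' 
 python3 - <<'E'
from h import *
C=np.array([.5737,-.1537]);yaw=-.0713;a=np.array([np.cos(yaw),np.sin(yaw)]);b=np.array([-a[1],a[0]])
s=telemetry.get_state();t=s["eef_pos"][:2]-C;print("tcp in press",t@a,t@b,s["eef_pos"],s["tcp_rot"])
for n in ("side","top"):
    p=imaging.read_camera(n); x=(150,220,400,400) if n=="side" else (330,190,530,400)
    cv2.imwrite(f"pics/b_{n}.png",cv2.resize(p["pixels"][x[1]:x[3],x[0]:x[2]],None,fx=2.5,fy=2.5,interpolation=2)[:,:,::-1])
E
```

```text
time: 2.95
eef_pos: [0.4516, -0.0277, 0.2318]
tcp_rot: [0.037, 0.999, -0.0, 0.001]
contact_force: [-0.3, 0.4, -0.2]
opening: 0.002
time: 3.55
eef_pos: [0.4393, -0.1371, 0.0949]
tcp_rot: [0.036, 0.999, 0.001, -0.001]
contact_force: [-0.3, 0.3, -1.0]
opening: -0.001
tcp in press -0.13521501018092638 0.00701008495447243 [ 0.43932794 -0.13707506  0.0948716 ] [ 0.03586443  0.99935523  0.00112602 -0.0012632 ]
```

View pics/b_side.png

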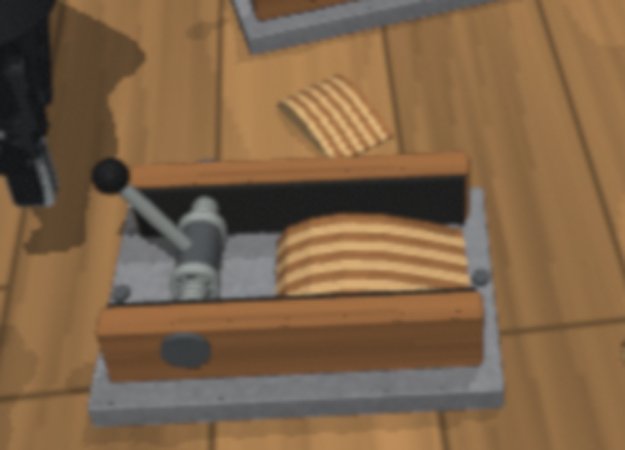

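View pics/b_top.png

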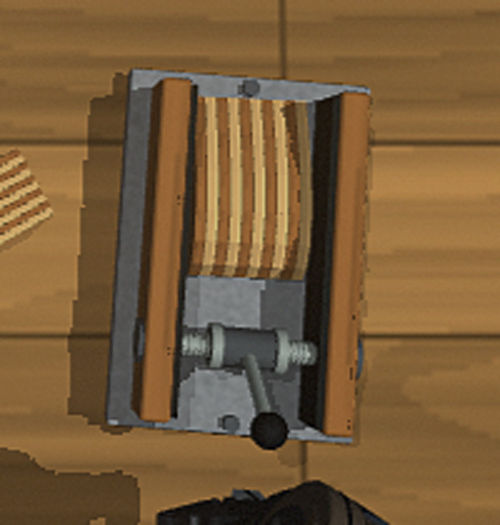

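The finger tip is behind the ball (side crop (40,190), ball at (110,175)) and the path is clear. Next I'll push, with a 5 mm correction in y.

```bash
python3 -m crank '[[0,-0.033,0,0,0,0,0],[-0.08,-0.033,0,0,0,0,0],[-0.14,-0.033,0,0,0,0,0],[-0.2,-0.033,0,0,0,0,0],[-0.26,-0.033,0,0,0,0,0],[-0.32,-0.033,0,0,0,0,0]]' 
 python3 - <<'E'
from h import *
C=np.array([.5737,-.1537]);yaw=-.0713;a=np.array([np.cos(yaw),np.sin(yaw)]);b=np.array([-a[1],a[0]])
s=telemetry.get_state();t=s["eef_pos"][:2]-C;print("tcp in press",t@a,t@b,s["eef_pos"],s["contact_force"])
for n in ("side",):
    p=imaging.read_camera(n); x=(150,220,400,400) if n=="side" else (330,190,530,400)
    cv2.imwrite(f"pics/d_{n}.png",cv2.resize(p["pixels"][x[1]:x[3],x[0]:x[2]],None,fx=2.5,fy=2.5,interpolation=2)[:,:,::-1])
E
```

```text
time: 4.25
eef_pos: [0.4889, -0.1474, 0.0996]
tcp_rot: [0.036, 0.999, -0.0, -0.0]
contact_force: [-3.8, 0.2, 3.4]
opening: 0.003
tcp in press -0.08505427514625703 0.00021708300264440897 [ 0.48887729 -0.14742424  0.09964009] [-3.84800643  0.2407038   3.37404874]
```

View pics/d_side.png

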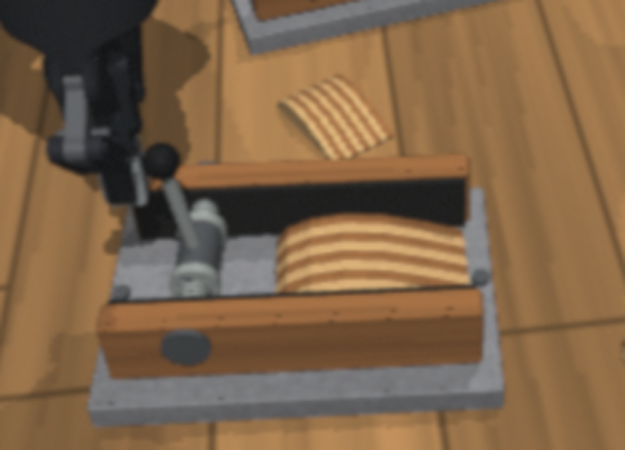

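The push is working: the bar is near upright, with the ball at side crop (162,157). I'll carry on.

```bash
python3 -m crank '[[-0.06,0,0.02,0,0,0,0],[-0.12,0,0.02,0,0,0,0],[-0.18,0,0.02,0,0,0,0],[-0.24,0,0.02,0,0,0,0],[-0.3,0,0.02,0,0,0,0]]' 
 python3 - <<'E'
from h import *
C=np.array([.5737,-.1537]);yaw=-.0713;a=np.array([np.cos(yaw),np.sin(yaw)]);b=np.array([-a[1],a[0]])
s=telemetry.get_state();t=s["eef_pos"][:2]-C;print("tcp in press",t@a,t@b,s["eef_pos"],s["contact_force"])
for n in ("side",):
    p=imaging.read_camera(n); x=(150,220,400,400) if n=="side" else (330,190,530,400)
    cv2.imwrite(f"pics/e_{n}.png",cv2.resize(p["pixels"][x[1]:x[3],x[0]:x[2]],None,fx=2.5,fy=2.5,interpolation=2)[:,:,::-1])
E
```

```text
time: 4.8
eef_pos: [0.5315, -0.1502, 0.0933]
tcp_rot: [0.036, 0.999, 0.0, -0.003]
contact_force: [-6.0, 0.2, -0.5]
opening: 0.001
tcp in press -0.042310285196139656 0.0004897528555806457 [ 0.53153211 -0.15019732  0.09334178] [-5.9775086   0.22594547 -0.46516619]
```

View pics/e_side.png

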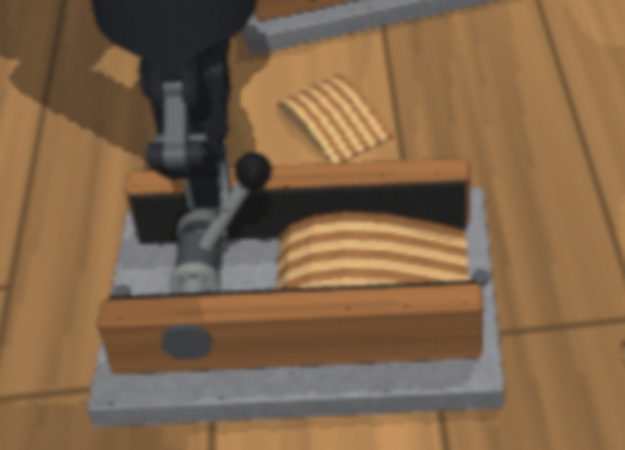

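The bar is past upright, with the ball at side crop (253,170). I'll go on in small steps and watch the force.

```bash
python3 -m crank '[[-0.04,0,0,0,0,0,0],[-0.08,0,0,0,0,0,0],[-0.08,0,0,0,0,0,0]]' 
python3 -m crank '[[-0.03,0,0,0,0,0,0],[-0.03,0,0,0,0,0,0]]' 
 python3 - <<'E'
from h import *
C=np.array([.5737,-.1537]);yaw=-.0713;a=np.array([np.cos(yaw),np.sin(yaw)]);b=np.array([-a[1],a[0]])
s=telemetry.get_state();t=s["eef_pos"][:2]-C;print("tcp in press",t@a,t@b,s["eef_pos"],s["contact_force"])
for n in ("side",):
    p=imaging.read_camera(n); x=(150,220,400,400) if n=="side" else (330,190,530,400)
    cv2.imwrite(f"pics/f_{n}.png",cv2.resize(p["pixels"][x[1]:x[3],x[0]:x[2]],None,fx=2.5,fy=2.5,interpolation=2)[:,:,::-1])
    im=p["pixels"]; d=np.array([C[0],C[1]])
    for th in (1.2,1.3,1.4,1.5):
        q=C+a*(-.055+.075*np.sin(th-.75))+b*.002; u=proj(p,[q[0],q[1],.048+.075*np.cos(th-.75)])[0]; print(th,u,(u-[150,220])*2.5)
E
```

```text
time: 5.15
eef_pos: [0.5447, -0.1514, 0.0943]
tcp_rot: [0.036, 0.999, 0.0, -0.001]
contact_force: [-4.4, -0.1, 1.4]
opening: -0.001
time: 5.35
eef_pos: [0.5486, -0.1516, 0.0945]
tcp_rot: [0.036, 0.999, 0.0, -0.001]
contact_force: [-4.2, -0.1, 0.2]
opening: 0.001
tcp in press -0.025138511959732265 0.00028838466942880377 [ 0.5486459  -0.15162149  0.09449454] [-4.16178743 -0.093488    0.23444818]
1.2 [247.68160955 287.24476851] [244.20402388 168.11192127]
1.3 [253.0113945  288.96686305] [257.52848626 172.41715764]
1.4 [258.05029066 291.03395795] [270.12572665 177.58489489]
1.5 [262.74330818 293.41739402] [281.85827045 183.54348505]
```

View pics/f_side.png

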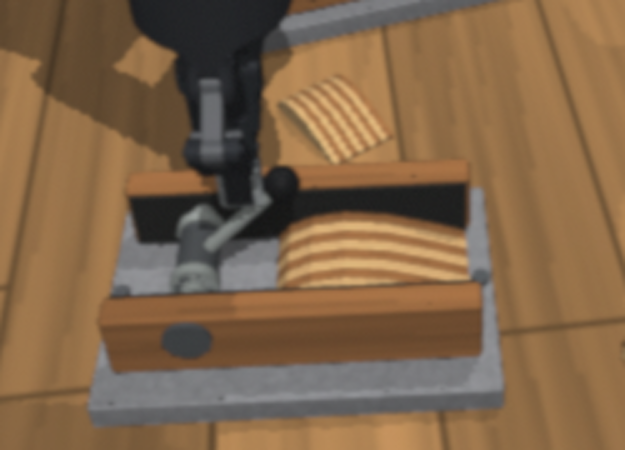

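The ball at (281,182) matches about 1.49 rad. I'll give it one more nudge to feel the stop.

```bash
python3 -m crank '[[-0.025,0,0,0,0,0,0],[-0.025,0,0,0,0,0,0]]' 
python3 -m crank '[[-0.02,0,0,0,0,0,0],[-0.02,0,0,0,0,0,0]]' 
```

```text
time: 5.6
eef_pos: [0.5491, -0.1515, 0.0942]
tcp_rot: [0.035, 0.999, 0.001, -0.006]
contact_force: [-15.2, 0.1, 7.0]
opening: -0.002
time: 5.8
eef_pos: [0.5494, -0.1515, 0.0941]
tcp_rot: [0.035, 0.999, 0.001, -0.01]
contact_force: [-22.8, -0.2, 12.2]
opening: -0.0
```

The force rose to 23 N with no travel, so the bar is at its stop. I'll back off and rise.

```bash
python3 -m crank '[[0.1,0,0,0,0,0,0],[0.2,0,0,0,0,0,0],[0.2,0,-0.3,0,0,0,0],[0.2,0,-0.6,0,0,0,0],[0.2,0,-0.9,0,0,0,0],[0.2,0,-0.9,0,0,0,0],[0.2,0,-0.9,0,0,0,0]]' 
python3 -m crank '[[0.7,0,0,0,0,0,0],[0.7,0,0,0,0,0,0],[0.7,0,0,0,0,0,0],[0.7,0,0,0,0,0,0]]' 
 python3 - <<'E'
from h import *
s=telemetry.get_state();print(s["eef_pos"],s["contact_force"])
for n in ("side","top"):
    p=imaging.read_camera(n); x=(150,140,400,400) if n=="side" else (130,160,530,400)
    k=2.2 if n=="side" else 2
    cv2.imwrite(f"pics/g_{n}.png",cv2.resize(p["pixels"][x[1]:x[3],x[0]:x[2]],None,fx=k,fy=k,interpolation=2)[:,:,::-1])
    C=np.array([.5737,-.1537]);yaw=-.0713;a=np.array([np.cos(yaw),np.sin(yaw)])
    b=np.array([-a[1],a[0]])
    for th in (1.3,1.5):
        q=C+a*(-.055+.075*np.sin(th-.75))+b*.002; print(n,th,(proj(p,[*q,.048+.075*np.cos(th-.75)])[0]-x[:2])*k)
    for r in finder.pinpoint("ribs",p):
        X=back(p,*r["location"],.018)[:2]-C; print(n,"ribs in press",X@a,X@b,r["confidence"])
E
```

```text
time: 6.5
eef_pos: [0.5278, -0.1506, 0.2323]
tcp_rot: [0.036, 0.999, -0.001, 0.004]
contact_force: [0.4, 0.9, -1.3]
opening: -0.005
time: 6.9
eef_pos: [0.4202, -0.142, 0.2281]
tcp_rot: [0.037, 0.999, 0.0, -0.0]
contact_force: [0.4, -0.1, 0.3]
opening: -0.003
[ 0.42016192 -0.14200658  0.22810571] [ 0.39052768 -0.05460279  0.30994063]
side 1.3 [226.62506791 327.72709872]
side 1.5 [248.03527799 337.51826684]
side ribs in press 0.2131721843029652 -0.05915559883419414 0.8
side ribs in press 0.03615090725706114 -0.0012215775641297578 0.79
side ribs in press 0.008892248849028934 0.13493517132974017 0.59
top 1.3 [620.30137282 289.67714149]
top 1.5 [617.95460021 271.46207572]
top ribs in press 0.022219818108278715 0.16174309138032786 0.88
top ribs in press 0.045262856246741756 -0.002624565185247981 0.66
```

View pics/g_side.png

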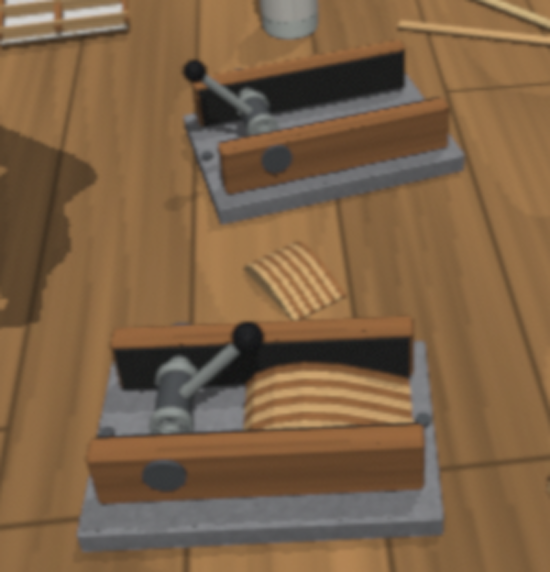

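View pics/g_top.png

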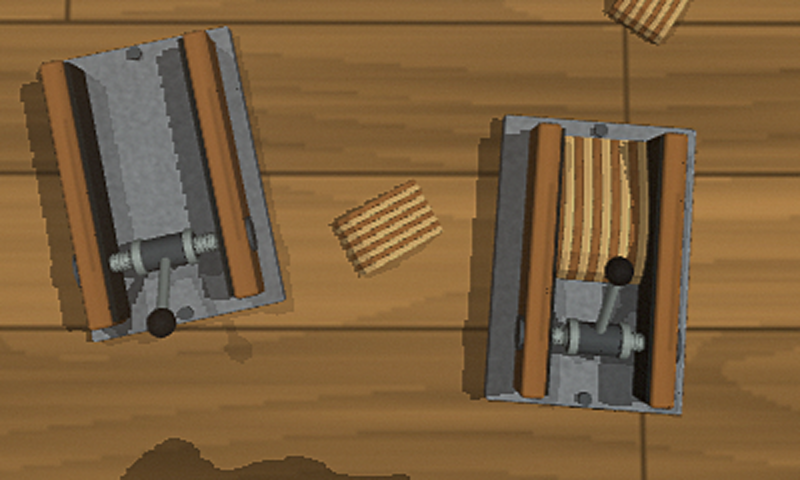

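The bar rests at the 1.5 rad mark in both views: the ball is at side crop (248,338) and top crop (619,271). The ribs lie flat between the jaws, the empty press is unchanged and the arm is clear.

```bash
python3 -c "
from plant import ticket
print(ticket.sign_off())"
```

```text
the job is handed in; nothing more can be done
None
```

I swung the bar of the rib-filled press from the robot's side to the far side until it stopped, then backed the arm away and handed the job in. That was at about 7 s of the 35 s allowed. I pushed the ball with the shut fingers.

- **Stop:** At the end the wrist force rose to about 23 N along x (12 N in z) with almost no further travel. After letting go, the ball sits where 1.5 rad predicts in both the side and top views.
- **Ribs:** They look flat and held between the jaws, about 36 to 45 mm along x and 1 to 3 mm off centre (limit 4 mm). The two cameras disagree by about 9 mm along x, within the 20 to 60 mm range. I couldn't measure the grip force and judged it only from the bar being at its stop.
- **Empty press:** Its bar looks unchanged.
- **Arm:** It is clear of everything, with about 0 N at the wrist.

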